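# Seat the demister switch's cover plate

### The arm

A 6-joint arm with a two-finger parallel gripper is mounted at the origin on the work surface. World frame = base frame: x ahead of the robot, y to its left, z up, the work surface at z = 0. Lengths are in m, angles in degrees, forces in N, time in s.
With the tool pointing down it reaches from about 0.3 to 0.85 m from the base axis. Payload 5.4 kg.
Tool frame: the origin (TCP) lies midway between the tips of the shut fingers; the grasp point (between the pads) lies 19 mm behind it; x points along the fingers, z is the direction in which the jaws open and shut, and the axes are right-handed (so a half turn about x gives the same grasp; the last joint's range is limited). The gripper opens to 85 mm and grips with 20 to 120 N. Pads are 22 mm wide; open, the fingers measure 114 mm over their backs; the gripper's body (76 mm by 85 mm) begins 54 mm behind the grasp point. The pads swing forward as they close: fully open they stand 13 mm farther back than shut.
Start: joints at [63.363, 9.076, 91.501, -0, 79.423, -12.038], TCP at [0.145, 0.556, 0.231] pointing down, gripper open.
Joint ranges: [-166.64, 166.64], [-54.1, 131.32], [10.49, 154.53], [-73.88, 253.88], [9.74, 151.15], [-171.62, 171.62]. Speed limits (degrees/s): [147.25, 147.25, 180, 180, 180, 180].

### API

Orientations are given as [roll, pitch, yaw] about the fixed x, y, z axes, in that order (R = Rz(yaw) Ry(pitch) Rx(roll)).
In Python, from workcell import ctrl, eyes, job gives the robot as it stands. The module is installed in compiled form; this text tells all that it offers.
- The arm moves only by the tool jog_arm, never from a script. Its argument "series" is one flat list of numbers, 7 for each row, row after row: the turn, a rotation vector about the world's x, y, z in degrees, then the shift along the world's x, y, z in cm, then the closure, from 0 (fully open) to 1 (shut). A call has exactly 5 rows; each row is the pose to reach, as a shift and turn from the pose measured when the call began; what a row does not reach only later rows make up. A row lasts 1/8 s, in which the tool goes at most 62.5 mm and 10.7 degrees, less where a joint would pass 70% of its speed; a pose out of reach is approached as far as the arm can. A call with a gripper value outside its range is refused whole. The fingers move at their own pace and stop on an object; "newtons" is the grip in N (left out, the last holds). Time passes only in rows, so rows that repeat a pose let the fingers close, or fill a call up. It gives the time, the measured TCP pose, the force and the opening at its end, in the units of the state.
- ctrl.read_state(): the state, without advancing time (a new reading comes with each control period).
- eyes.read_camera(name): name is "side" or "top" or "wrist"; returns a dict with "color" (384x512x3 uint8, red, green, blue), "intrinsics" (3x3 intrinsics, pixels), "R" (3x3) and "t" (3): a world point X has camera coordinates R X + t. Camera axes: x right, y down, z forward; pixel columns grow to the right and rows downward; lengths in m; the calibration is good to about 2 mm. A picture is of the moment at which its call begins. There is no depth.
- job.hand_in(): hands the job in, once; it reports no verdict.
The state is a dict: "clock": time; "joints": joint angles; "qd": joint speeds; "tau": joint torques, N m; "ee_pos": TCP position; "eef_rot": TCP orientation; "ft_force": force on the tool from outside, world axes, zero at the start; "torque": the same for the moment, N m; "width": finger opening in m.
Only numpy, scipy, OpenCV 4.12 (cv2) and the standard library are available. Lean on these libraries where they do the work, as an engineer would, in place of code of your own. Each camera call takes 0.05 s, during which the arm holds its last target.

### The job

Pick up the steel cover plate by its raised guard bar and lower it over the two brass pins of the black demister switch base, so that both pins come up through its two round end holes and it rests flush on the base. Set it down gently rather than dropping it, let go, and leave the tweezer set and the amber dropper bottle where they stand.

Things in the scene. Friction and masses are not known exactly. Their poses are not given: they have to be found in the camera images.
- cover_plate: Loose steel plate, 144 (x) by 64 (y) by 6 mm, 0.28 kg. 24 mm round holes at x = -54 and +54 mm, 44 by 34 mm window amid. To lift it: a guard bar along x, 76 mm long, 14 wide (y), 10 thick, 48 to 58 mm above the underside, on 8 mm posts at x = -32 and +32; free space under it. Grip the bar's middle, fingers closing along y. Origin: centre of underside, z up. A half turn leaves it the same.
- switch_base: Black base fixed on the counter, 140 (x) by 60 (y) by 20 mm high. On its top: brass pins, 10 mm diameter, 16 tall, tapered tips, at x = -54 and +54 mm; between them a fixed chrome toggle 20 mm tall, 14 wide, that fits the plate's window. Origin: centre of underside, z up. Seated, the plate's origin is 20 mm above this one, x axes parallel (either way round).
- tweezer_set: Bystander: dark steel tweezer case, 120 (x) by 62 (y) by 14 mm, three pairs of tweezers on its lid (19 mm high in all), lying loose on the counter. No holes, no bar. Origin: centre of underside.
- dropper_bottle: Bystander: closed amber glass dropper bottle with black collar and rubber bulb, 36 mm diameter, 100 mm tall, standing loose on the far side of the work. Origin: centre of underside. (A sage green toothbrush stand, 200 mm tall with brushes, stands at the far left of the counter, out of the way.)
Things that resemble listed ones, but are neither listed nor needed, are in the scene too. There is more than one size of the switch_base; the one meant has the size given above. There is more than one size of the cover_plate; the job needs the middle-sized.

How it is judged (in metres and radians):
On the way:
1. the cover plate is lifted off the counter (height (world z) of cover_plate above 0.03 m), for 0.1 s.
At the end, for the whole second after the job is handed in: The cover plate lies at rest, flush on the switch base with both pins through its end holes: underside within 3.5 mm of the base's top, level within 3.4 degrees, centred within 15 mm and lined up within 11 degrees (either way round) (horizontal distance between cover_plate and switch_base below 0.015 m and z of cover_plate in the frame of switch_base between 0.017 and 0.0235 m and angle between cover_plate's own z axis and vertical below 0.06 rad and angle between the x axis of cover_plate and the x axis of switch_base, either way round below 0.2 rad and linear speed of cover_plate below 0.02 m/s); the robot touches nothing.
It fails at once if the cover plate is dropped (falls free of the fingers faster than 0.6 m/s) (linear speed of cover_plate above 0.6 m/s and contact force between the fingers and cover_plate below 0.1 N).
It fails at once if the tweezer set is moved more than 30 mm (distance of tweezer_set from where it was at the start of the episode above 0.03 m).
It fails at once if the dropper bottle is moved more than 30 mm or tipped (distance of dropper_bottle from where it was at the start of the episode above 0.03 m or angle between dropper_bottle's own z axis and vertical above 0.4 rad).
It also fails if it takes over 34 s, if anything falls off the work surface, if the arm or the gripper's body presses on something with over 40 N, if the wrist force passes 120 N, or if a joint passes its speed limit or range.

## Working session

There is one attempt and no reset: what is moved stays moved. The work goes in short steps, Python scripts to look and compute and a tool call to move; the robot and the scene stay as the last step left them, time stands still between calls to the robot, and variables do not carry over. Pictures are saved under pics/ and viewed, and the job is handed in when it is done.

Besides the shell and the picture viewer there is one more tool, called after "Call:" by a JSON object that holds its "fn" and its "kwargs". jog_arm: Moves the arm, as the interface text tells. Its arguments: {"type":"object","properties":{"series":{"type":"array"},"newtons":{"type":"number"}},"required":["series"]}

```bash
mkdir -p pics; cat > h.py <<'E'
import numpy as np, cv2, pickle
from workcell import ctrl, eyes, job
def snap(n,tag):
    d=eyes.read_camera(n); pickle.dump(d,open(f'pics/{tag}.pkl','wb'))
    cv2.imwrite(f'pics/{tag}.png',d['color'][:,:,::-1]); return d
def load(tag): return pickle.load(open(f'pics/{tag}.pkl','rb'))
def ray(d,u,v,z):
    K,R,t=map(np.array,(d['intrinsics'],d['R'],d['t']))
    c=-R.T@t; r=R.T@np.linalg.solve(K,[u,v,1.]); return c+r*(z-c[2])/r[2]
def proj(d,X):
    p=np.array(d['intrinsics'])@(np.array(d['R'])@np.array(X)+d['t']); return p[:2]/p[2]
E
python3 - <<'E'
from h import *
for n in('top','side','wrist'):
    d=snap(n,n+'0'); print(n,-np.array(d['R']).T@d['t'])
print(ctrl.read_state())
E
```

```text
top [0.51301051 0.01590959 0.81535997]
side [ 0.06374071 -0.57140178  0.57306126]
wrist [0.07328422 0.57482565 0.37320801]
{'clock': 0.15, 'joints': array([ 6.33626147e+01,  9.10399773e+00,  9.15564967e+01, -8.27832975e-04,
        7.94215809e+01, -1.20387855e+01]), 'qd': array([-0.00421545, -0.09097579, -0.24531184, -0.02561237, -0.01562065,
        0.07524718]), 'tau': array([ 3.16315891e-04, -3.96376598e+01, -3.31786680e+01, -1.17848303e-04,
        5.49668883e-03, -8.17954174e-06]), 'ee_pos': array([0.14474843, 0.55600531, 0.23053874]), 'eef_rot': array([ 168.52912189,   89.91792063, -116.0693254 ]), 'ft_force': array([ 0.45283412, -0.12349042,  0.30015644]), 'torque': array([ 0.05979176, -0.00949787, -0.0243282 ]), 'width': 0.08557059126312562}
```

View pics/top0.png

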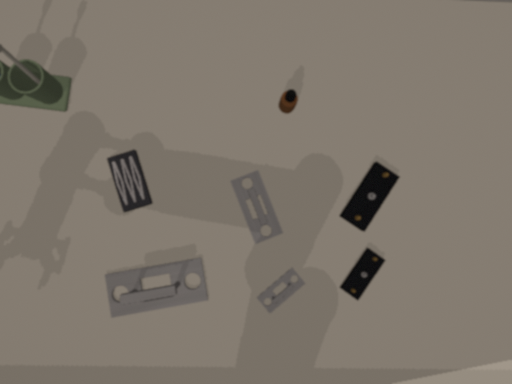

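View pics/side0.png

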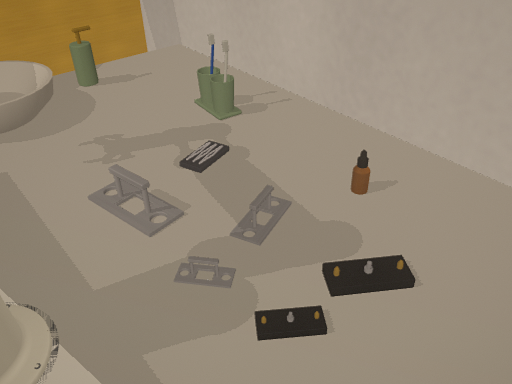

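View pics/wrist0.png

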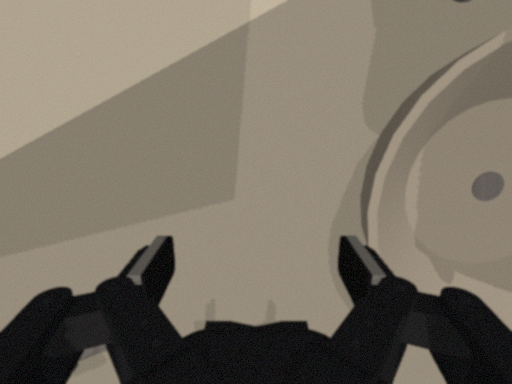

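Three plates at top-view (157,286) large, (257,206) middle and (281,290) small, and two bases at (370,196) larger and (363,273) smaller. I'll measure them and enlarge the candidates.

```bash
python3 - <<'E'
from h import *
d=load('top0'); im=d['color']
hsv=cv2.cvtColor(im,cv2.COLOR_RGB2HSV)
def boxes(m,z,name):
    cs,_=cv2.findContours(m,cv2.RETR_EXTERNAL,cv2.CHAIN_APPROX_NONE)
    for c in cs:
        if cv2.contourArea(c)<150: continue
        w=np.array([ray(d,*p,z)[:2] for p in c[:,0]],np.float32)
        r=cv2.minAreaRect(w*1000); print(name,c[:,0].mean(0).round(),'mm',np.round(r[0],1),np.round(r[1],1),round(r[2],1))
boxes(cv2.inRange(im,(0,0,0),(50,50,50)),.02,'dark')
# steel: low saturation
m=((hsv[:,:,1]<28)&(hsv[:,:,2]>70)).astype(np.uint8)*255
m=cv2.morphologyEx(cv2.medianBlur(m,3),cv2.MORPH_OPEN,np.ones((3,3)))
boxes(m,.006,'steel')
b=cv2.inRange(hsv,(8,120,60),(30,255,255))
n,l,s,c=cv2.connectedComponentsWithStats(b)
for i in range(1,n):
    if s[i,4]>5: print('brass',c[i].round(1),s[i,4],ray(d,*c[i],.033).round(4))
a=cv2.resize(im[155:315,220:410],None,fx=4,fy=4,interpolation=cv2.INTER_CUBIC)
cv2.imwrite('pics/crop0.png',cv2.convertScaleAbs(a,alpha=1.5)[:,:,::-1][:600])
E
```

```text
dark [362. 273.] mm [ 391.7 -237.5] [43.6 98.5] 55.7
dark [369. 196.] mm [ 553.5 -251.3] [ 59.  137.6] 57.7
dark [131. 181.] mm [572.8 248.8] [114.1  57.7] 19.1
steel [280. 291.] mm [351.9 -69.5] [41.9 96.1] 40.7
steel [156. 287.] mm [353.7 188.9] [ 88.4 200.2] 11.2
steel [256. 206.] mm [525.5 -14.5] [142.5  62.8] 22.7
steel [128. 180.] mm [574.9 256.5] [92.7 53.2] 18.0
brass [286.5 103.9] 162 [ 0.7398 -0.0715  0.033 ]
brass [385.5 174.5] 20 [ 0.5979 -0.2808  0.033 ]
brass [357.9 217.6] 17 [ 0.5072 -0.2237  0.033 ]
brass [375.  258.7] 7 [ 0.4238 -0.2599  0.033 ]
brass [353.1 290.7] 7 [ 0.3582 -0.2152  0.033 ]
```

View pics/crop0.png

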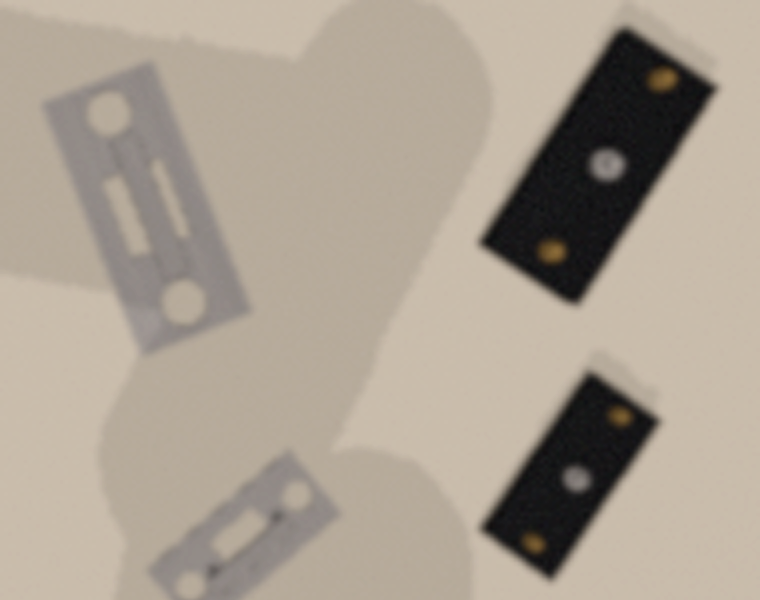

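The middle plate (142.5×62.8 mm measured) matches 144×64. The base at (370,196), 137.6×59 mm with pins 107 mm apart, matches 140×60 with 108 mm. Next I'll check the plate by its holes and work out the tool turn.

```bash
python3 - <<'E'
from h import *
from scipy.spatial.transform import Rotation as Ro
d=load('top0'); 
for u,v,z in((247,183.2,.003),(265.8,230.4,.003),(257,206.3,.055)): print(ray(d,u,v,z).round(4))
s=load('side0'); 
# predicted side pixels
c,a=np.array([.5255,-.0145]),np.radians(22.7)
for x in(-54,54): print('hole side',proj(s,[*(c+x/1e3*np.array([np.cos(a),np.sin(a)])),.003]).round(1))
print('bar',proj(s,[*c,.058]).round(1))
for p in([.5979,-.2808,.033],[.5072,-.2237,.033],[.5525,-.2523,.036]): print('pin side',proj(s,p).round(1))
st=ctrl.read_state(); R=Ro.from_euler('xyz',st['eef_rot'],degrees=True).as_matrix(); print(R.round(3))
z=R[:,2]; az=np.degrees(np.arctan2(z[1],z[0])); print('jaw az',az)
a=cv2.resize(s['color'][170:340,160:420],None,fx=3,fy=3,interpolation=cv2.INTER_CUBIC)
cv2.imwrite('pics/crops.png',cv2.convertScaleAbs(a,alpha=1.4)[:,:,::-1])
E
```

```text
[0.5746 0.0061 0.003 ]
[ 0.4754 -0.0362  0.003 ]
[ 0.5251 -0.0143  0.055 ]
hole side [248.6 233.6]
hole side [273.6 203.1]
bar [261.3 194.9]
pin side [399.3 261.1]
pin side [335.9 267.9]
pin side [368.  263.2]
[[-0.001 -0.968  0.252]
 [-0.001  0.252  0.968]
 [-1.     0.    -0.001]]
jaw az 75.40156416396373
```

View pics/crops.png

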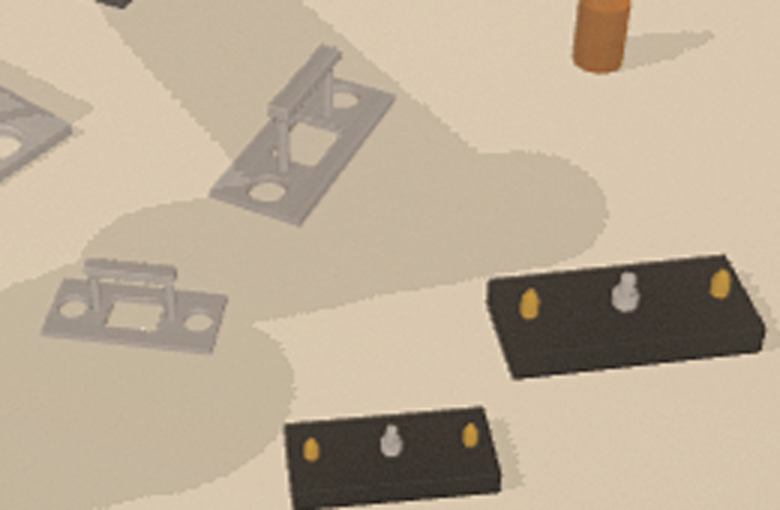

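The side view agrees: holes predicted at (249,234) and (274,203) are seen at (249,233) and (275,202), and the pins match within 1 px. Moving above the plate at (0.525,-0.0147), with a turn of +37.5°.

Call:
{"fn": "jog_arm", "kwargs": {"series": [0, 0, 7.5, 7.6, -11.4, 0, 0, 0, 0, 15, 15.2, -22.8, 0, 0, 0, 0, 22.5, 22.8, -34.3, 0, 0, 0, 0, 30, 30.4, -45.7, 0, 0, 0, 0, 37.5, 38, -57.1, 0, 0], "newtons": 40}}

```text
clock: 0.78
ee_pos: [0.3181, 0.2949, 0.2306]
eef_rot: [-175.7, 89.9, -62.7]
ft_force: [1.6, 1.0, 0.7]
width: 0.085
```

Call:
{"fn": "jog_arm", "kwargs": {"series": [0, 0, 0, 20.7, -31, 0, 0, 0, 0, 0, 20.7, -31, 0, 0, 0, 0, 0, 20.7, -31, 0, 0, 0, 0, 0, 20.7, -31, 0, 0, 0, 0, 0, 20.7, -31, 0, 0]}}

```text
clock: 1.4
ee_pos: [0.4914, 0.0346, 0.2305]
eef_rot: [-166.4, 89.9, -53.3]
ft_force: [1.3, 0.8, -0.7]
width: 0.0854
```

Call:
{"fn": "jog_arm", "kwargs": {"series": [0, 0, 0, 3.4, -4.9, -4, 0, 0, 0, 0, 3.4, -4.9, -8, 0, 0, 0, 0, 3.4, -4.9, -11, 0, 0, 0, 0, 3.4, -4.9, -11, 0, 0, 0, 0, 3.4, -4.9, -11, 0]}}

```text
clock: 2.02
ee_pos: [0.5262, -0.0144, 0.1219]
eef_rot: [-142.8, 89.8, -29.7]
ft_force: [0.2, 0.1, 0.0]
width: 0.0854
```

```bash
python3 - <<'E'
from h import *
snap('wrist','w1');snap('side','s1');s=ctrl.read_state();print(s['ee_pos'],s['eef_rot'],s['joints'])
a=np.hstack([cv2.imread('pics/w1.png'),cv2.imread('pics/s1.png')]);cv2.imwrite('pics/ws1.png',cv2.resize(a,(800,300)))
E
```

```text
[ 0.52675911 -0.01450437  0.12257684] [-138.21484278   89.72602285  -25.12286935] [-1.46995634e+01  8.24817586e+00  1.05378638e+02 -5.42148207e-02
  6.61037401e+01 -1.27769692e+02]
```

View pics/ws1.png

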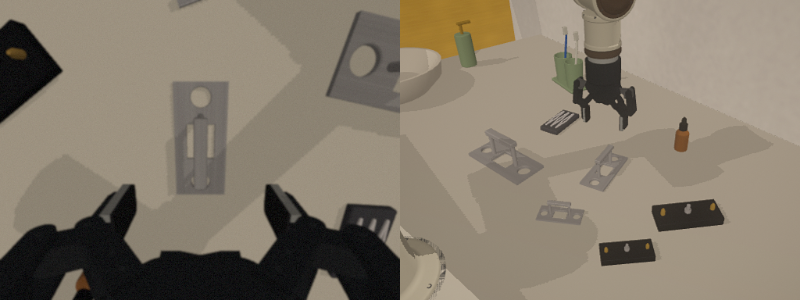

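The wrist view shows the bar (u≈201 of the scaled picture) midway between the fingers (130 and 270) and parallel to them. Going down.

Call:
{"fn": "jog_arm", "kwargs": {"series": [0, 0, 0, -0.15, 0, -4, 0, 0, 0, 0, -0.15, 0, -7, 0, 0, 0, 0, -0.15, 0, -8.8, 0, 0, 0, 0, -0.15, 0, -8.8, 0, 0, 0, 0, -0.15, 0, -8.8, 0]}}

```text
clock: 2.75
ee_pos: [0.5266, -0.0148, 0.0361]
eef_rot: [-134.0, 89.6, -20.9]
ft_force: [-0.3, -0.3, 0.7]
width: 0.0849
```

Call:
{"fn": "jog_arm", "kwargs": {"series": [0, 0, 0, 0, 0, 0, 0.4, 0, 0, 0, 0, 0, 0, 0.6, 0, 0, 0, 0, 0, 0, 1, 0, 0, 0, 0, 0, 0, 1, 0, 0, 0, 0, 0, 0, 1]}}

```text
clock: 3.38
ee_pos: [0.5265, -0.0145, 0.0362]
eef_rot: [-131.8, 89.6, -18.7]
ft_force: [-1.2, 1.5, 2.5]
width: 0.013
```

Opening is 13 mm on the 14 mm bar, so it is gripped. Lifting.

Call:
{"fn": "jog_arm", "kwargs": {"series": [0, 0, 0, 0, 0, 0, 1, 0, 0, 0, 0, 0, 2, 1, 0, 0, 0, 0, 0, 5, 1, 0, 0, 0, 0, 0, 9, 1, 0, 0, 0, 0, 0, 9, 1]}}

```text
clock: 4.0
ee_pos: [0.5289, -0.0153, 0.1292]
eef_rot: [-130.8, 89.2, -17.7]
ft_force: [-0.1, -0.7, -2.7]
width: 0.0132
```

```bash
python3 - <<'E'
from h import *
snap('wrist','w2');snap('side','s2');snap('top','t2');s=ctrl.read_state();print(s['ee_pos'],s['eef_rot'],s['width'],s['ft_force'])
a=np.hstack([cv2.imread('pics/s2.png'),cv2.imread('pics/t2.png')]);cv2.imwrite('pics/ws2.png',cv2.resize(a,(800,300)))
E
```

```text
[ 0.52521477 -0.01430555  0.12440227] [-136.99280375   89.77004741  -23.90180444] 0.0132530510179891 [ 0.06228998  0.3399037  -2.1115284 ]
```

View pics/ws2.png

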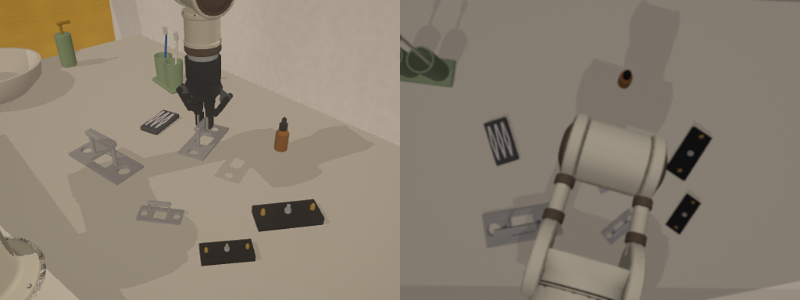

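View pics/w2.png

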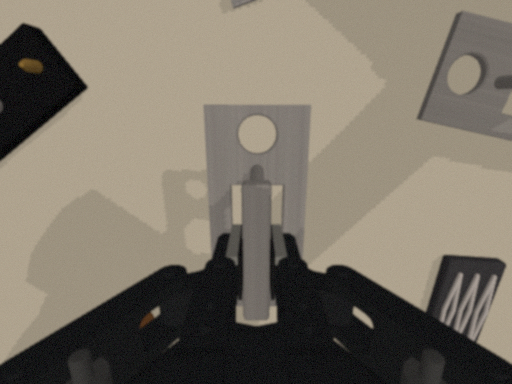

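The plate hangs level and is held mid-bar in both the side and wrist views; the force of about -2.7 N matches 0.28 kg. Carrying it over the base: shift (+2.8, -23.8) cm, turn -55.3°.

Call:
{"fn": "jog_arm", "kwargs": {"series": [0, 0, -6, 0.3, -2.5, 0, 1, 0, 0, -13, 0.7, -5.5, 0, 1, 0, 0, -20, 1, -8.5, 0, 1, 0, 0, -27, 1.4, -11.5, 0, 1, 0, 0, -34, 1.7, -14.5, 0, 1]}}

```text
clock: 4.78
ee_pos: [0.5409, -0.1596, 0.1219]
eef_rot: [142.6, 89.9, -138.6]
ft_force: [0.1, 0.2, -1.8]
width: 0.0133
```

```bash
python3 - <<'E'
from h import *
s=ctrl.read_state();print(s['ee_pos'],s['eef_rot'],s['eef_rot'][2]-s['eef_rot'][0],s['width'],s['ft_force'])
E
```

```text
[ 0.54086367 -0.1596131   0.12187228] [ 142.5587715    89.8779835  -138.58566072] -281.1444322225544 0.013297033938506076 [ 0.07752855  0.22804671 -1.7548248 ]
```

Call:
{"fn": "jog_arm", "kwargs": {"series": [0, 0, -6, 0.3, -2.5, 0, 1, 0, 0, -12, 0.7, -5, 0, 1, 0, 0, -18, 1, -7.5, 0, 1, 0, 0, -21.1, 1.25, -9.25, 0, 1, 0, 0, -21.1, 1.25, -9.25, 0, 1]}}

```text
clock: 5.4
ee_pos: [0.5528, -0.2525, 0.1206]
eef_rot: [114.4, 89.8, 172.1]
ft_force: [-0.3, 0.5, -2.0]
width: 0.0132
```

```bash
python3 - <<'E'
from h import *
snap('wrist','w3');snap('side','s3');s=ctrl.read_state();print(s['ee_pos'],s['eef_rot'],s['eef_rot'][2]-s['eef_rot'][0]+360,s['width'],s['ft_force'])
a=load('s3')['color'][130:330,280:480];b=load('w3')['color']
cv2.imwrite('pics/ws3.png',np.hstack([cv2.resize(a,(384,384),interpolation=cv2.INTER_CUBIC),b[:,50:460]])[:,:,::-1])
E
```

```text
[ 0.5529457  -0.25118707  0.12104235] [110.33149502  89.80713612 168.15917168] 417.8276766548351 0.013171822534938342 [ 0.68554665 -0.08595933 -2.02732189]
```

View pics/ws3.png

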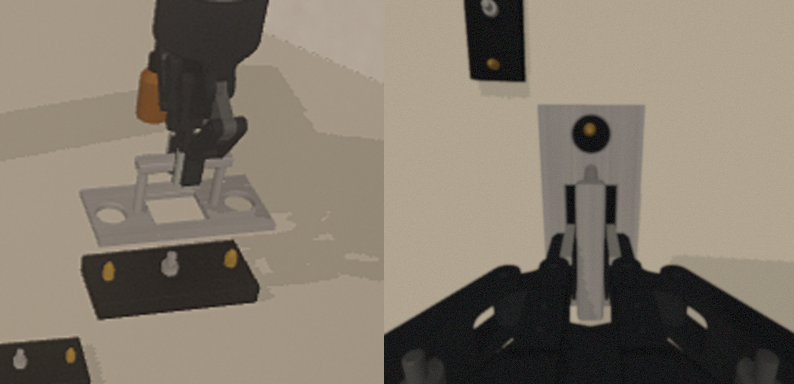

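Holes appear in the side crop at (111,213) and (240,202), and the near pin shows inside its hole in the wrist view. A quick numeric check before lowering.

```bash
python3 - <<'E'
from h import *
d=load('s3');k=200/384
P=[ray(d,280+u*k,130+v*k,.088) for u,v in((111,213),(240,202))];print(P,(P[0]+P[1])/2,np.linalg.norm(P[0]-P[1]))
P=[ray(d,280+u*k,130+v*k,.030) for u,v in((108.5,272),(231,259))];print(P,(P[0]+P[1])/2,np.linalg.norm(P[0]-P[1]))
E
```

```text
[array([ 0.50872606, -0.22052556,  0.088     ]), array([ 0.5989506, -0.2803708,  0.088    ])] [ 0.55383833 -0.25044818  0.088     ] 0.10826781882346874
[array([ 0.50412773, -0.22824227,  0.03      ]), array([ 0.59476824, -0.28561758,  0.03      ])] [ 0.54944798 -0.25692993  0.03      ] 0.10727361775753991
```

Plate centre is (0.554,-0.250) against a base estimate of (0.550 to 0.553, -0.252 to -0.256), so I'll nudge (-1,-2) mm. The slack is 7 mm. Lowering slowly; contact is expected at TCP z ≈ 0.056.

Call:
{"fn": "jog_arm", "kwargs": {"series": [0, 0, 0, -0.1, -0.2, -1, 1, 0, 0, 0, -0.1, -0.2, -2, 1, 0, 0, 0, -0.1, -0.2, -3, 1, 0, 0, 0, -0.1, -0.2, -4, 1, 0, 0, 0, -0.1, -0.2, -4.5, 1]}}

```text
clock: 6.12
ee_pos: [0.5515, -0.2528, 0.0749]
eef_rot: [102.6, 89.7, 160.5]
ft_force: [0.0, -0.5, -3.0]
width: 0.0136
```

Call:
{"fn": "jog_arm", "kwargs": {"series": [0, 0, 0, 0, 0, -0.2, 1, 0, 0, 0, 0, 0, -0.5, 1, 0, 0, 0, 0, 0, -0.8, 1, 0, 0, 0, 0, 0, -1, 1, 0, 0, 0, 0, 0, -1, 1]}}

```text
clock: 6.75
ee_pos: [0.5515, -0.2528, 0.0648]
eef_rot: [102.0, 89.7, 159.8]
ft_force: [-0.1, -0.1, -2.7]
width: 0.0133
```

```bash
python3 - <<'E'
from h import *
snap('wrist','w4');snap('side','s4');s=ctrl.read_state();print(s['ee_pos'],s['eef_rot'],s['eef_rot'][2]-s['eef_rot'][0]+360,s['width'],s['ft_force'])
a=load('s4')['color'][130:330,280:480];b=load('w4')['color']
cv2.imwrite('pics/ws4.png',np.hstack([cv2.resize(a,(384,384),interpolation=cv2.INTER_CUBIC),b[:,50:460]])[:,:,::-1])
E
```

```text
[ 0.55157777 -0.25286519  0.06503196] [103.62392021  89.7404004  161.45529286] 417.83137265110224 0.012967921968557814 [ 0.62221394 -0.06933973 -2.86798642]
```

View pics/ws4.png

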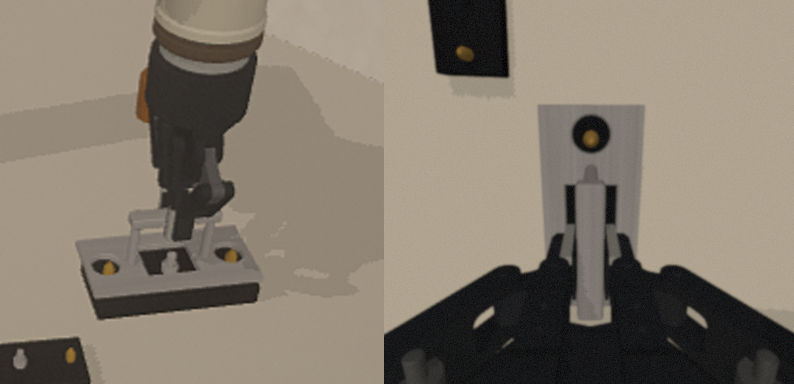

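Both pins and the toggle stand inside their openings with clearance all round, and there is no contact yet. Lowering the last 9 mm.

Call:
{"fn": "jog_arm", "kwargs": {"series": [0, 0, 0, 0, 0, -0.2, 1, 0, 0, 0, 0, 0, -0.4, 1, 0, 0, 0, 0, 0, -0.6, 1, 0, 0, 0, 0, 0, -0.75, 1, 0, 0, 0, 0, 0, -0.8, 1]}}

```text
clock: 7.48
ee_pos: [0.5515, -0.2528, 0.0569]
eef_rot: [102.1, 89.7, 159.9]
ft_force: [-0.2, 0.2, -1.7]
width: 0.0131
```

Call:
{"fn": "jog_arm", "kwargs": {"series": [0, 0, 0, 0, 0, -0.05, 1, 0, 0, 0, 0, 0, -0.1, 1, 0, 0, 0, 0, 0, -0.1, 1, 0, 0, 0, 0, 0, -0.1, 1, 0, 0, 0, 0, 0, -0.1, 1]}}

```text
clock: 8.1
ee_pos: [0.5515, -0.2525, 0.0562]
eef_rot: [98.3, 89.7, 156.1]
ft_force: [-3.5, 3.8, 5.6]
width: 0.0133
```

Contact came at TCP z 0.056 as predicted, with a force of +5.6 N. Opening, then rising.

Call:
{"fn": "jog_arm", "kwargs": {"series": [0, 0, 0, 0, 0, 0, 0.7, 0, 0, 0, 0, 0, 0, 0.4, 0, 0, 0, 0, 0, 0, 0.1, 0, 0, 0, 0, 0, 0, 0, 0, 0, 0, 0, 0, 0, 0]}}

```text
clock: 8.72
ee_pos: [0.5515, -0.2526, 0.0562]
eef_rot: [98.8, 89.7, 156.6]
ft_force: [-0.0, 1.0, -0.7]
width: 0.0851
```

Call:
{"fn": "jog_arm", "kwargs": {"series": [0, 0, 0, 0, 0, 0, 0, 0, 0, 0, 0, 0, 1, 0, 0, 0, 0, 0, 0, 4, 0, 0, 0, 0, 0, 0, 8, 0, 0, 0, 0, 0, 0, 13, 0]}}

```text
clock: 9.35
ee_pos: [0.551, -0.2522, 0.1874]
eef_rot: [96.2, 89.6, 154.0]
ft_force: [0.9, -0.6, -0.2]
width: 0.0856
```

Call:
{"fn": "jog_arm", "kwargs": {"series": [0, 0, 0, -3, 4, 2, 0, 0, 0, 0, -6, 9, 2, 0, 0, 0, 0, -9, 14, 2, 0, 0, 0, 0, -12, 18, 2, 0, 0, 0, 0, -12, 18, 2, 0]}}

```text
clock: 9.98
ee_pos: [0.4295, -0.07, 0.2076]
eef_rot: [94.0, 89.6, 152.0]
ft_force: [1.3, -0.5, 0.3]
width: 0.0856
```

```bash
python3 - <<'E'
from h import *
snap('top','t5');snap('side','s5');s=ctrl.read_state();print(s['clock'],s['ee_pos'],s['width'],s['ft_force'])
a=load('s5')['color'][130:330,280:480];b=load('t5')['color']
cv2.imwrite('pics/ws5.png',np.hstack([cv2.resize(a,(384,384),interpolation=cv2.INTER_CUBIC),b[:,100:]])[:,:,::-1])
E
```

```text
10.075 [ 0.43152107 -0.07250415  0.20828858] 0.08572649722334982 [-0.04457629 -0.3849713  -0.78594687]
```

View pics/ws5.png

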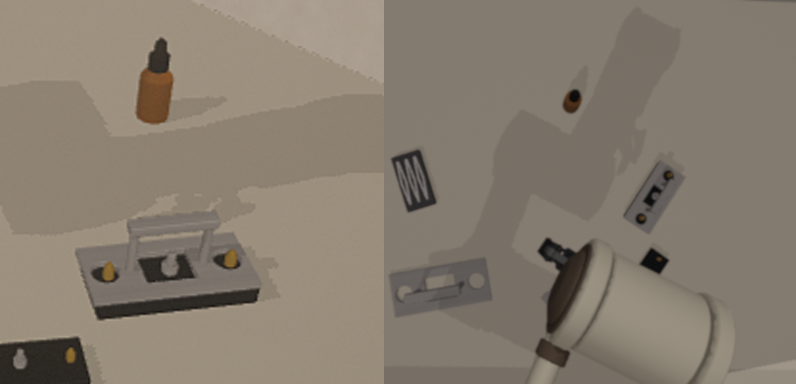

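The plate sits flush with both pins up through its holes. The bottle and tweezer set are where they were, and the arm is clear.

```bash
python3 -c "
from h import *
print(job.hand_in())"
```

```text
the job is handed in; nothing more can be done
None
```

I gripped the middle-sized cover plate by its guard bar, lifted it and carried it over the larger black base. I lowered it over the two pins until it touched, let go, backed the arm away and handed the job in at about 10 s of the 34 s.

- **Seating:** contact came at TCP z 0.056 m, which is the height predicted for a seated plate, with about 6 N of force. The side and top pictures afterwards show it flush, with both pins through the end holes and the toggle in the window.
- **Bystanders:** the tweezer set and the dropper bottle look unmoved in those pictures; I did not measure them again. The arm is touching nothing.
- **Disagreement:** the side view put the base centre about 5 mm from the top view's estimate, because the height of the pin tips was uncertain. I split the difference, and the 7 mm of slack round each pin covered it. I judged the final centring by eye in those pictures and did not measure it.

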